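# Clear the spring clamp and gauge its jaws

## Robot

A 6-joint arm with a two-finger parallel gripper is mounted at the origin on the work surface. World frame = base frame: x ahead of the robot, y to its left, z up, the work surface at z = 0. Lengths are in m, angles in degrees, forces in N, time in s.
With the tool pointing down it reaches from about 0.3 to 0.75 m from the base axis. Payload 8.5 kg.
Tool frame: the origin (TCP) lies midway between the tips of the shut fingers; the grasp point (between the pads) lies env.tcp_to_grasp behind it (env.tcp_to_grasp is the distance from the TCP to the grasp point, in m); z points along the fingers, y is the line along which they close (so a half turn about z gives the same grasp; the last joint's range is limited). The gripper opens to 85 mm and grips with 20 to 120 N. Pads are 22 mm wide; open, the fingers measure 114 mm over their backs; the gripper's body (76 mm by 85 mm) begins 54 mm behind the grasp point. The pads swing forward as they close: fully open they stand 13 mm farther back than shut.
Start: joints at [60.315, 21.807, 74.336, -0, 83.858, -12.336], TCP at [0.164, 0.525, 0.231] pointing down, gripper open.
Joint ranges: [-178.18, 178.18], [-50.72, 133.34], [12.68, 142.11], [-81.47, 261.47], [9.98, 163.14], [-165.26, 165.26]. Speed limits (degrees/s): [136.94, 136.94, 180, 180, 180, 180].

## Interface

Orientations are given as a 3x3 rotation matrix whose columns are the frame's x, y, z axes.
In Python, from rig import observe, optics, job, env gives the robot as it stands. The module is installed in compiled form; this text tells all that it offers.
- The arm moves only by the shell command python3 -m jog 'ROWS' [FORCE]. ROWS is JSON, a list of rows, each a list of 7 numbers: the turn, a rotation vector about the tool's x, y, z in rad, then the shift along the tool's x, y, z in m, then the opening in per cent of the stroke, from 0 (shut) to 100 (fully open). A call has 1 to 10 rows; each row shifts and turns the commanded pose from where the row before left it, along the tool's axes as they then stand; what a row does not reach is not made up. A row lasts 1/8 s, in which the tool goes at most 62.5 mm and 10.7 degrees, less where a joint would pass 70% of its speed; a pose out of reach is approached as far as the arm can. A call is refused whole if a number of a shift passes 0.0625 or a number of a turn 0.188, either way. A call with a gripper value outside its range is refused whole. The fingers move at their own pace and stop on an object; FORCE is the grip in N (left out, the last holds). Time passes only in rows, so rows that do not move let the fingers close. It gives the time, the measured TCP pose, the force, the opening and the grip force at its end, in the units of the state.
- observe(): the state, without advancing time (a new reading comes with each control period).
- optics.get_image(name): name is "scene" or "top"; returns a dict with "pixels" (480x640x3 uint8, red, green, blue), "mtx" (3x3 intrinsics, pixels), "rvec" (rotation vector, rad) and "tvec" (3), from world to camera coordinates, as OpenCV has them. Camera axes: x right, y down, z forward; pixel columns grow to the right and rows downward; lengths in m; the calibration is good to about 2 mm. A picture is of the moment at which its call begins. There is no depth.
- job.close_job(): hands the job in; it is judged then, once.
The state is a dict: "time_s": time; "q": joint angles; "qvel": joint speeds; "joint_efforts": joint torques, N m; "position": TCP position; "tool_rot": TCP orientation; "ft_force": force on the tool from outside, world axes, zero at the start; "wrist_torque": the same for the moment, N m; "grip_width": finger opening in m; "gripper_force": force on a finger pad.
Only numpy, scipy, OpenCV 4.12 (cv2) and the standard library are available. Lean on these libraries where they do the work, as an engineer would, in place of code of your own. Each camera call takes 0.05 s, during which the arm holds its last target. There are 200 camera calls.

## Task

On the jewellery appraisal counter, first clear the spring clamp: take the little cleaning basket off it and hang it by its handle on the hook of the hook stand, and let go. Then take the taper gauge out of its wooden stand and slide its blade, thin end down, squarely between the two sprung jaw plates of the clamp until it drags snugly on both, with its red line level with the top of the jaws; finish while still holding the gauge there, still and upright. Do not wedge the jaws far open, and leave the other things on the counter where they are.

Things in the scene. Friction and masses are not known exactly. Their poses are not given: they have to be found in the camera images.
- clamp: spring clamp fixed on the counter: black base 140 x 70 x 14 mm (x, y, z), two upright aluminium jaw plates, each 22 mm thick in x, 50 mm wide in y, tops 70 mm above the counter; steel end blocks at x = +-60 mm, 50 mm high. Origin: centre of the underside, under the middle of the slot. x points across the slot (the jaws move along it), y along the slot, z up.
- slot (a point): middle of the slot between the jaws, level with their tops (70 mm above the counter). The slot is 3.5 mm wide (clamp x) at rest, open above and at both ends, free down to 14 mm above the counter; its upper edges are bevelled at 45 degrees over the top 7 mm: 17.5 mm wide at the top, narrow from 63 mm above the counter down.
- jaw_near (a joint): how far the jaw on the clamp's -x side (nearer the robot) is pushed outwards, m: 0 at rest, at most 0.008. A spring resists: 3 N to start moving, then 1.5 N more per mm
- jaw_far (a joint): how far the jaw on the clamp's +x side is pushed outwards, m: 0 at rest, at most 0.008; its own spring like the other's
- basket: steel cleaning basket, 64 x 64 mm, 40 mm high, about 0.16 kg, standing on the jaw tops at the start, base 70 mm above the counter. Origin: centre of its underside, z up. A rigid arched bail of 6 mm wire over it, in its y-z plane: uprights at y = +-34 mm, a 52 mm bar along y at the top. On the bar stands a red square grip. The same turned half round about z.
- basket_bar (a point): middle of the bail's horizontal bar (axis 105 mm above the basket's underside), the part that goes onto the hook; 62 mm are free between it and the basket's rim
- basket_grip (a point): in the red grip, 137 mm above the basket's underside and 32 mm above the bar's axis. The grip is 14 x 14 mm, from 108 to 158 mm above the underside
- hook_stand: dark steel stand fixed on the counter: foot 100 mm across, post 16 mm thick and 210 mm high, and an 8 mm thick hook arm leaving the post towards the stand's -x (roughly towards the robot), axis 190 mm above the counter; straight to 78 mm from the post, then turned up to its end 94 mm from the post, 212 mm above the counter. Origin: centre of the foot's underside, z up.
- hook_seat (a point): on the axis of the straight hook arm, 46 mm from the post axis and 190 mm above the counter: where the bar should rest across the arm
- gauge_stand: wooden block 56 x 56 x 80 mm fixed on the counter, with a 13 x 18 mm (x, y) slot 75 mm deep in the middle of its top in which the gauge stands. Origin: centre of the underside, z up.
- gauge: taper gauge, about 0.09 kg, upright in its stand, tip 10 mm above the counter. Origin: the tip (lower end of the blade), z up, x across its thickness, y across its width. Steel blade 70 mm long, 16 mm wide, its thickness growing evenly on both faces from 1.5 mm at the tip to 10.25 mm at 70 mm; red line 46 mm from the tip. The same turned half round about z.
- gauge_tip (a point): middle of the thin lower end of the blade
- gauge_grip (a point): in the blue handle, 100 mm above the tip. The handle is 16 mm thick (gauge x), 30 mm wide (y), from 70 to 125 mm above the tip; in the stand its underside rests on the block's top
- loupe: bystander: black loupe, a cylinder of 38 mm diameter and 27 mm height; origin at its underside
- ring_cone: bystander: black ring cone, foot 44 mm across, 78 mm high; origin at its underside
- gem_tray: bystander: black divided tray with stones, 75 x 110 x 18 mm; origin at its underside
- calculator: bystander: grey desk calculator, 140 x 85 x 17 mm; origin at its underside
- ring_case: bystander: red ring case, 55 x 55 x 42 mm; origin at its underside

How it is judged (in metres and radians):
On the way:
1. the basket hangs still by its bail on the hook, let go (contact force between basket and hook_stand above 0.3 N and z of basket_bar in the frame of hook_stand above 0.185 m and x of basket_bar in the frame of hook_stand between -0.092 and -0.01 m and horizontal distance between basket_bar and hook_seat below 0.05 m and angle between basket's own z axis and vertical below 0.35 rad and linear speed of basket below 0.05 m/s and contact force between basket and the fingers below 0.1 N and contact force between basket and clamp below 0.05 N), for 0.2 s.
At the end, for the whole second after the job is handed in: Basket at rest on the hook by its bail, untouched, tilt < 0.35 rad. Gauge gripped (> 2 N), still, upright within 0.12 rad, square to the slot within 0.2 rad and 15 mm from its middle; each jaw pushed out 0.3 to 3 mm; red line within 8 mm of the jaw tops (tip 16 to 32 mm high) (all of step 1 and value of joint jaw_near between 0.0003 and 0.003 m and value of joint jaw_far between 0.0003 and 0.003 m and z of gauge_tip in the frame of clamp between 0.016 and 0.032 m and y of gauge_tip in the frame of clamp between -0.015 and 0.015 m and x of gauge_tip in the frame of clamp between -0.004 and 0.004 m and angle between the x axis of gauge and the x axis of clamp, either way round below 0.2 rad and angle between gauge's own z axis and vertical below 0.12 rad and contact force between gauge and clamp above 1 N and contact force between gauge and the fingers above 2 N and linear speed of gauge below 0.01 m/s); the arm keeps its last pose, push and grip.
It fails at once if a jaw is wedged more than 5 mm outwards (value of joint any of jaw_near, jaw_far above 0.005 m).
It fails at once if another thing on the counter is pushed more than 40 mm (distance of any of loupe, ring_cone, gem_tray, calculator, ring_case from where it was at the start of the episode above 0.04 m).
It also fails if it takes over 61 s, if anything falls off the work surface, if the arm or the gripper's body presses on something with over 40 N, if the wrist force passes 120 N, or if a joint passes its speed limit or range.

## Working session

There is one attempt and no reset: what is moved stays moved. The work goes in short steps, Python scripts to look and compute and a shell command to move; the robot and the scene stay as the last step left them, time stands still between calls to the robot, and variables do not carry over. Pictures are saved under pics/ and viewed, at most 10 in all, crops included, and the job is handed in when it is done.

```bash
mkdir -p pics; cat > h.py <<'E'
import cv2, numpy as np
from rig import observe, optics, job, env
def grab(n,f=None):
    d=optics.get_image(n); 
    if f: cv2.imwrite('pics/'+f,cv2.cvtColor(d['pixels'],cv2.COLOR_RGB2BGR))
    return d
def ray(d,u,v):
    R=cv2.Rodrigues(np.array(d['rvec'],float))[0]; t=np.array(d['tvec'],float).ravel()
    p=cv2.undistortPoints(np.array([[[u,v]]],float),np.array(d['mtx']),None)[0,0]
    return -R.T@t, R.T@np.array([p[0],p[1],1.])
def onz(d,u,v,z):
    c,r=ray(d,u,v); return c+r*(z-c[2])/r[2]
def tri(d1,p1,d2,p2):
    c1,r1=ray(d1,*p1); c2,r2=ray(d2,*p2)
    s=np.linalg.lstsq(np.c_[r1,-r2],c2-c1,rcond=None)[0]
    a,b=c1+s[0]*r1,c2+s[1]*r2
    return (a+b)/2,np.linalg.norm(a-b)
def proj(d,P):
    return cv2.projectPoints(np.array(P,float).reshape(-1,3),np.array(d['rvec'],float),np.array(d['tvec'],float),np.array(d['mtx']),None)[0].reshape(-1,2)
E
python3 - <<'E'
from h import *
for n in('scene','top'):
    d=grab(n,n+'0.png'); print(n,ray(d,320,240)); np.save(n+'0.npy',d,allow_pickle=True)
s=observe();print(s['time_s'],s['position'],s['tool_rot'],s['grip_width'],env.tcp_to_grasp)
E
```

```text
scene (array([1.46286679, 0.07460842, 0.8920433 ]), array([-0.75511976, -0.1137391 , -0.64571864]))
top (array([ 0.433015  , -0.07848934,  1.02279467]), array([ 0.18698908, -0.03743999, -0.98186116]))
0.1 [0.16389472 0.52475643 0.23076643] [[-9.54505008e-01  2.98194198e-01 -6.40322725e-04]
 [ 2.98194763e-01  9.54504365e-01 -1.14072682e-03]
 [ 2.71032716e-04 -1.27977034e-03 -9.99999144e-01]] 0.085285863886973 0.0187
```

View pics/scene0.png

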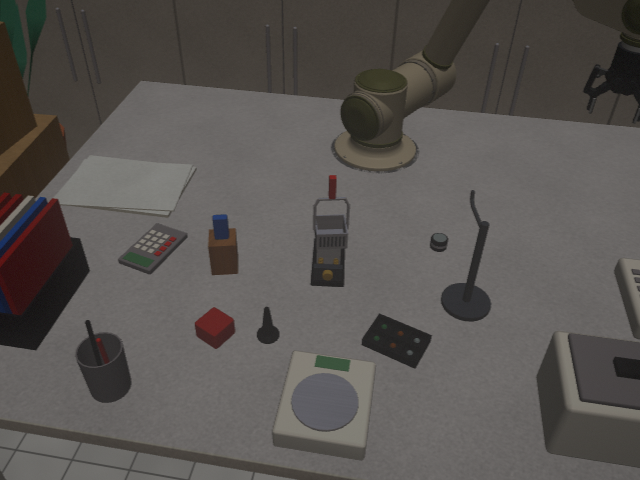

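View pics/top0.png

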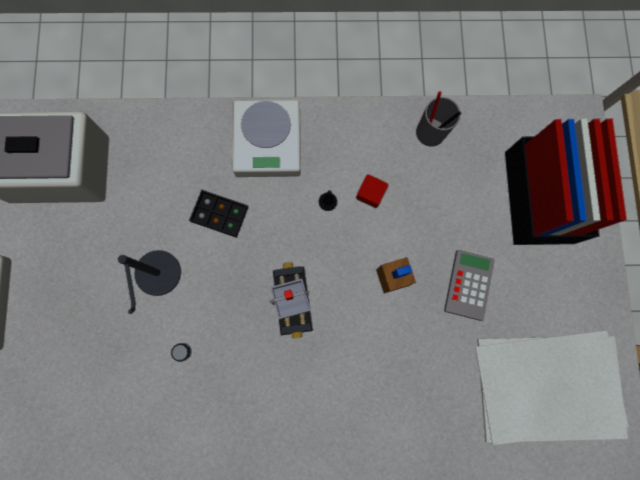

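The views show the clamp with the basket (top ~(292,300), red grip (289,295)), the gauge stand (top (397,274), handle (402,271)), the hook stand foot (157,273) and the hook tip (131,310). Next I measure with masks.

```bash
python3 - <<'E'
from h import *
T=np.load('top0.npy',allow_pickle=True).item();S=np.load('scene0.npy',allow_pickle=True).item()
def blob(d,lo,hi,roi,name,show=True):
    h=cv2.cvtColor(d['pixels'],cv2.COLOR_RGB2HSV); x0,y0,x1,y1=roi
    m=np.zeros(h.shape[:2],np.uint8); m[y0:y1,x0:x1]=cv2.inRange(h,np.array(lo),np.array(hi))[y0:y1,x0:x1]
    c=max(cv2.findContours(m,0,1)[0],key=cv2.contourArea); r=cv2.minAreaRect(c); M=cv2.moments(m,True)
    print(name,r,cv2.boundingRect(c)); return r,cv2.boxPoints(r),(M['m10']/M['m00'],M['m01']/M['m00'])
red=((0,150,60),(8,255,255)); blue=((100,120,60),(130,255,255)); br=((5,80,40),(20,255,255)); dk=((0,0,0),(180,255,60))
_,b,ct=blob(T,*red,(270,280,310,310),'gripT'); _,bs,cs=blob(S,*red,(320,170,345,202),'gripS')
print('tri grip',tri(T,ct,S,cs))
_,b,ct=blob(T,*blue,(380,255,420,290),'gaT'); _,bs,cs=blob(S,*blue,(205,205,240,245),'gaS'); print('tri gauge',tri(T,ct,S,cs))
r,b,ct=blob(T,*br,(370,250,420,300),'stand'); 
for p in b: print(onz(T,*p,0.08))
r,b,ct=blob(T,(0,0,0),(180,255,75),(262,255,320,345),'clamp')
for p in b: print(onz(T,*p,0.014))
r,b,ct=blob(T,(0,0,0),(180,255,75),(110,245,190,320),'hook')
big=np.hstack([cv2.resize(T['pixels'][y:y+90,x:x+w],None,fx=4,fy=4,interpolation=2) for x,y,w in((262,252,65),(370,240,55),(110,240,80))])
cv2.imwrite('pics/mos.png',cv2.cvtColor(big,4)); print(big.shape)
E
```

```text
gripT ((288.0882568359375, 294.3529357910156), (8.00367546081543, 6.790997505187988), 75.96376037597656) (284, 290, 9, 9)
gripS ((332.5, 176.5), (3.0, 5.0), 90.0) (330, 175, 6, 4)
tri grip (array([ 0.49152993, -0.0514868 ,  0.22551971]), np.float64(0.0013885305323523037))
gaT ((403.4000244140625, 270.70001220703125), (8.538147926330566, 15.495159149169922), 71.56504821777344) (396, 265, 16, 12)
gaS ((219.5, 217.0), (4.0, 13.0), 90.0) (213, 215, 14, 5)
tri gauge (array([ 0.54018101, -0.27197595,  0.13098595]), np.float64(0.0001772562115596335))
stand ((395.20001220703125, 274.60003662109375), (27.828041076660156, 32.8876838684082), 71.56504821777344) (377, 258, 39, 35)
[ 0.55541718 -0.22589383  0.08      ]
[ 0.5757678 -0.2910226  0.08     ]
[ 0.52120856 -0.30598079  0.08      ]
[ 0.50133237 -0.24139163  0.08      ]
clamp ((295.0599670410156, 322.91998291015625), (19.940410614013672, 32.38549041748047), 81.8698959350586) (279, 311, 34, 24)
[ 0.46283368 -0.02262501  0.014     ]
[ 0.47118669 -0.0912938   0.014     ]
[ 0.42943857 -0.09649751  0.014     ]
[ 0.42126888 -0.0283005   0.014     ]
hook ((152.09320068359375, 278.68475341796875), (58.82888412475586, 58.955902099609375), 78.48616790771484) (118, 251, 63, 63)
(360, 800, 3)
```

View pics/mos.png

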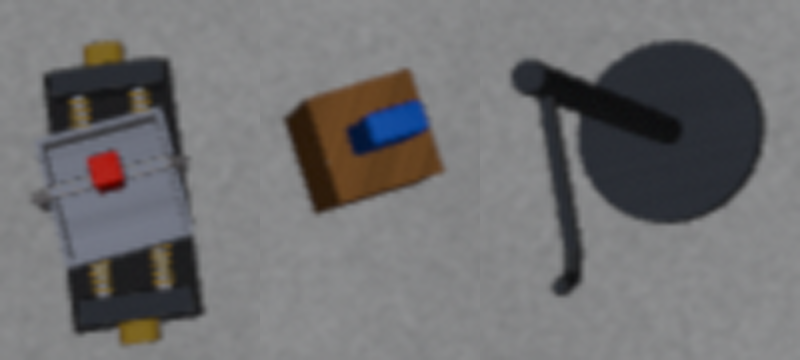

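The mosaic shows clean outlines: clamp block corners and knobs, the bail ends, the square grip, the handle top, and the hook post, arm and tip. I'll turn these into points.

```bash
python3 - <<'E'
from h import *
T=np.load('top0.npy',allow_pickle=True).item()
o={'c':(262,252,0),'g':(370,240,260),'h':(110,240,480)}
def P(k,x,y,z):
    a,b,s=o[k]; return onz(T,a+(x-s+.5)/4-.5,b+(y+.5)/4-.5,z)
def yaw(v): return np.degrees(np.arctan2(v[1],v[0]))
kf,kn=P('c',103,53,.032),P('c',139,331,.032); print('knobs',kf,kn,(kf+kn)/2,yaw(kf-kn),np.linalg.norm(kf-kn))
for q in((45,73,.05),(168,58,.05),(75,333,.014),(202,316,.014)): print('  corner',P('c',*q))
b1,b2=P('c',40,198,.165),P('c',180,160,.165); print('bail',b1,b2,(b1+b2)/2,yaw(b1-b2)-90,np.linalg.norm(b1-b2))
g=P('c',103,169,.228);print('grip top',g)
for q in((87,158),(117,152),(124,183),(96,190)): print('  gc',P('c',*q,.228))
for q in((310,104),(409,70),(443,171),(338,206)): print('  standc',P('g',*q,.08))
for q in((366,123),(421,102),(428,124),(375,145)): print('  handle c',P('g',*q,.135))
print('post',P('h',531,77,.21),'foot',P('h',672,131,.012),'tip',P('h',563,287,.212),'arm end',P('h',574,265,.19),'arm root',P('h',549,105,.19))
E
```

```text
knobs [ 0.5687239 -0.0452235  0.032    ] [ 0.42223835 -0.06239227  0.032     ] [ 0.49548113 -0.05380788  0.032     ] 6.684827299546459 0.14748824316239703
  corner [ 0.55623483 -0.01537054  0.05      ]
  corner [ 0.56300512 -0.07989581  0.05      ]
  corner [ 0.42169903 -0.02816637  0.014     ]
  corner [ 0.42919313 -0.09569455  0.014     ]
bail [ 0.48427506 -0.02024229  0.165     ] [ 0.50038436 -0.08443749  0.165     ] [ 0.49232971 -0.05233989  0.165     ] 14.08705763189387 0.06618560095345728
grip top [ 0.49224054 -0.05126778  0.228     ]
  gc [ 0.49702962 -0.04453032  0.228     ]
  gc [ 0.49933638 -0.05729017  0.228     ]
  gc [ 0.48615205 -0.06009558  0.228     ]
  gc [ 0.48342522 -0.04821076  0.228     ]
  standc [ 0.55717033 -0.24016402  0.08      ]
  standc [ 0.57383248 -0.29189477  0.08      ]
  standc [ 0.5216598  -0.30636483  0.08      ]
  standc [ 0.50491989 -0.25197183  0.08      ]
  handle c [ 0.5402529  -0.25728341  0.135     ]
  handle c [ 0.54994398 -0.28438302  0.135     ]
  handle c [ 0.53923168 -0.28715798  0.135     ]
  handle c [ 0.52956957 -0.26106739  0.135     ]
post [0.56002424 0.23656722 0.21      ] foot [0.56007653 0.23614695 0.012     ] tip [0.46867568 0.21768429 0.212     ] arm end [0.4791512  0.22137018 0.19      ] arm root [0.55036611 0.23571712 0.19      ]
```

```bash
python3 -m jog '[[0,0,-0.182,0,0,-0.02,100],[0,0,-0.182,0,0,-0.02,100],[0,0,-0.182,0,0,-0.02,100],[0,0,0,-0.015,-0.053,0,100],[0,0,0,-0.015,-0.053,0,100],[0,0,0,-0.015,-0.053,0,100],[0,0,0,-0.015,-0.053,0,100],[0,0,0,-0.015,-0.053,0,100],[0,0,0,-0.015,-0.053,0,100]]'; python3 -m jog '[[0,0,0,-0.015,-0.053,0,60],[0,0,0,-0.015,-0.053,0,60],[0,0,0,-0.015,-0.053,0,60],[0,0,0,-0.015,-0.053,0,60],[0,0,0,-0.015,-0.053,0,60],[0,0,0,-0.015,-0.053,0,60],[0,0,0,0,0,0,60]]'
cat >> h.py <<'E'
def go(x,y,z):
    "report remaining tool-frame shift to world TCP target"
    s=observe(); R=np.array(s['tool_rot']); print('t',round(s['time_s'],2),'pos',np.round(s['position'],4),'phi',round(np.degrees(np.arctan2(-R[0,1],R[1,1])),2),'q',np.round(s['q'],0),'w',round(s['grip_width'],4),'ft',np.round(s['ft_force'],1),'zaxis',np.round(R[:,2],3))
    print('shift',np.round(R.T@(np.array([x,y,z])-s['position']),4))
E
python3 -c "from h import *; go(.492,-.052,.188)"
```

```text
time_s: 1.23
position: [0.3283, 0.2364, 0.2912]
tool_rot: [[-0.971, -0.241, -0.0], [-0.241, 0.971, -0.0], [0.0, -0.0, -1.0]]
ft_force: [1.5, 0.8, 0.4]
grip_width: 0.0854
gripper_force: 0.0
time_s: 2.1
position: [0.4929, -0.0518, 0.2901]
tool_rot: [[-0.972, -0.237, -0.002], [-0.237, 0.972, 0.0], [0.002, 0.001, -1.0]]
ft_force: [-0.7, -0.2, -0.3]
grip_width: 0.051
gripper_force: 0.0
t 2.1 pos [ 0.4929 -0.0518  0.2901] phi 13.71 q [ -20.   14.   76.   -0.   90. -123.] w 0.051 ft [-0.7 -0.2 -0.3] zaxis [-0.002  0.    -1.   ]
shift [ 7.000e-04 -1.000e-04  1.021e-01]
```

```bash
python3 -m jog '[[0,0,0,0.001,0,0.025,60],[0,0,0,0,0,0.025,60],[0,0,0,0,0,0.025,60],[0,0,0,0,0,0.025,60],[0,0,0,0,0,0,60],[0,0,0,0,0,0,0],[0,0,0,0,0,0,0],[0,0,0,0,0,0,0],[0,0,0,0,0,0,0],[0,0,0,0,0,0,0]]' 50; python3 -m jog '[[0,0,0,0,0,0,0],[0,0,0,0,0,0,0],[0,0,0,0,0,-0.01,0],[0,0,0,0,0,-0.02,0],[0,0,0,0,0,-0.03,0],[0,0,0,0,0,-0.01,0],[0,0,0,0,0,0,0],[0,0,0,0,0,0,0]]'
python3 - <<'E'
from h import *
go(.492,-.052,.188)
T=grab('top');S=grab('scene')
big=np.hstack([cv2.resize(T['pixels'][200:340,250:390],None,fx=3,fy=3),cv2.resize(S['pixels'][130:300,260:380],(360,510))[:420]])
cv2.imwrite('pics/m2.png',cv2.cvtColor(big,4))
E
```

```text
time_s: 3.35
position: [0.4913, -0.0494, 0.1922]
tool_rot: [[-0.971, -0.241, 0.002], [-0.241, 0.971, -0.001], [-0.002, -0.001, -1.0]]
ft_force: [-1.4, -0.4, 6.6]
grip_width: 0.0132
gripper_force: 50.0
time_s: 4.35
position: [0.4904, -0.0491, 0.2602]
tool_rot: [[-0.971, -0.241, -0.002], [-0.241, 0.971, 0.001], [0.002, 0.001, -1.0]]
ft_force: [-0.1, 0.4, -3.2]
grip_width: 0.0133
gripper_force: 48.9
t 4.35 pos [ 0.4904 -0.0491  0.2602] phi 13.93 q [ -20.   15.   80.    0.   85. -123.] w 0.0133 ft [-0.1  0.4 -3.2] zaxis [-0.002  0.001 -1.   ]
shift [-0.0009 -0.0033  0.0722]
```

View pics/m2.png

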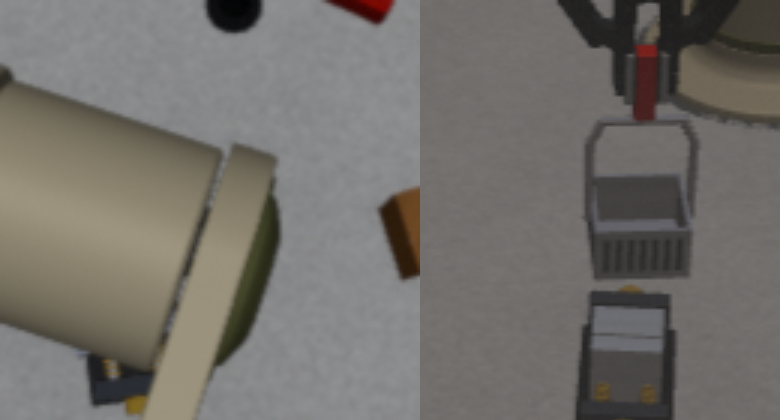

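The basket is lifted level by its grip (scene crop, grip at about (645,80)) and the jaws below are clear. I carry it to a spot in front of the hook.

```bash
python3 -m jog '[[0,0,0.039,0,0,0.004,0],[0,0,0,0.0025,0.019,0.004,0],[0,0,0,0.005,0.038,0,0],[0,0,0,0.005,0.038,0,0],[0,0,0,0.005,0.038,0,0],[0,0,0,0.005,0.038,0,0],[0,0,0,0.005,0.038,0,0],[0,0,0,0.005,0.038,0,0],[0,0,0,0.0025,0.019,0,0],[0,0,0,0,0,0,0]]'
python3 - <<'E'
from h import *
go(.4033,.2041,.2525)
S=grab('scene');T=grab('top')
big=np.hstack([cv2.resize(S['pixels'][110:330,370:530],(400,550)),cv2.resize(T['pixels'][200:380,80:211],(400,550))])
cv2.imwrite('pics/m3.png',cv2.cvtColor(big,4))
E
```

```text
time_s: 5.7
position: [0.4014, 0.2055, 0.2531]
tool_rot: [[-0.979, -0.206, -0.001], [-0.206, 0.979, 0.0], [0.001, 0.0, -1.0]]
ft_force: [0.5, -0.4, -2.3]
grip_width: 0.0131
gripper_force: 49.1
t 5.7 pos [0.4014 0.2055 0.2531] phi 11.89 q [ 12.  11.  87.   0.  83. -90.] w 0.0131 ft [ 0.5 -0.4 -2.3] zaxis [-0.001  0.    -1.   ]
shift [-0.0016 -0.0017  0.0006]
```

View pics/m3.png

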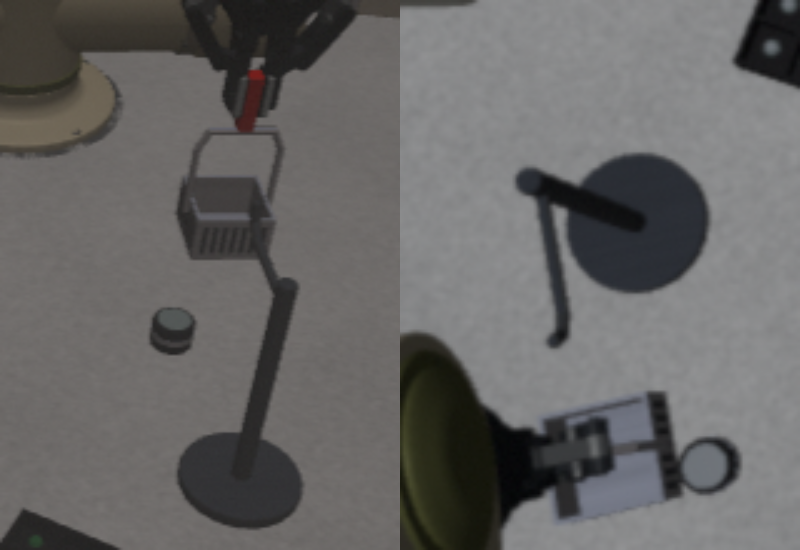

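The basket sits in front of the hook tip and slightly above it (bar at about (243,132) in the left crop). I check the lateral alignment numerically.

```bash
python3 - <<'E'
from h import *
S=np.load('scene0.npy',allow_pickle=True).item();T=np.load('top0.npy',allow_pickle=True).item()
f=lambda x,y:(370+(x+.5)/2.5-.5,110+(y+.5)/2.5-.5)
print('bar ends',onz(S,*f(206,131),.235),onz(S,*f(280,128),.235))
print('tip',tri(S,f(250,205),T,(130.75,311.75)),'post top',onz(S,*f(285,286),.21))
print('expected bar px',proj(S,[[.4014,.2055,.235],[.4687,.2177,.212]]),f(243,131),f(251,205))
E
```

```text
bar ends [0.40785637 0.17758377 0.235     ] [0.39178862 0.23606213 0.235     ]
tip (array([0.46817882, 0.21621824, 0.21077884]), np.float64(0.0023509988111160853)) post top [0.56538009 0.2380531  0.21      ]
expected bar px [[466.27212246 161.85233031]
 [471.21128002 191.28892989]] (466.9, 162.1) (470.1, 191.7)
```

```bash
python3 -m jog '[[0,0,0,-0.01,-0.001,0,0],[0,0,0,-0.016,-0.001,0,0],[0,0,0,-0.016,0,0,0],[0,0,0,-0.016,0,0,0],[0,0,0,-0.016,0,0,0],[0,0,0,-0.016,0,0,0],[0,0,0,-0.0115,0,0,0],[0,0,0,-0.005,0,0,0],[0,0,0,0,0,0,0],[0,0,0,0,0,0,0]]'; python3 -c "from h import *; go(.5061,.2253,.2145)"
```

```text
time_s: 7.05
position: [0.5071, 0.2238, 0.2534]
tool_rot: [[-0.979, -0.203, -0.0], [-0.203, 0.979, 0.0], [0.0, 0.0, -1.0]]
ft_force: [0.1, -0.1, -1.8]
grip_width: 0.0132
gripper_force: 49.1
t 7.05 pos [0.5071 0.2238 0.2534] phi 11.71 q [ 12.  21.  71.   0.  87. -90.] w 0.0132 ft [ 0.1 -0.1 -1.8] zaxis [-0.  0. -1.]
shift [0.0006 0.0017 0.0389]
```

Lower gently and watch the force.

```bash
python3 -m jog '[[0,0,0,0.0005,0.001,0.008,0],[0,0,0,0,0,0.008,0],[0,0,0,0,0,0.008,0],[0,0,0,0,0,0.006,0],[0,0,0,0,0,0.004,0],[0,0,0,0,0,0,0],[0,0,0,0,0,0,0]]'; python3 -m jog '[[0,0,0,0,0,0.003,0],[0,0,0,0,0,0.001,0],[0,0,0,0,0,0,0],[0,0,0,0,0,0,0]]'
```

```text
time_s: 7.92
position: [0.5068, 0.2247, 0.2196]
tool_rot: [[-0.979, -0.203, 0.001], [-0.203, 0.979, 0.0], [-0.001, 0.0, -1.0]]
ft_force: [0.4, 0.0, -2.5]
grip_width: 0.0131
gripper_force: 49.1
time_s: 8.43
position: [0.5067, 0.2247, 0.2154]
tool_rot: [[-0.979, -0.203, 0.0], [-0.203, 0.979, 0.0], [-0.0, -0.0, -1.0]]
ft_force: [-0.2, 0.2, -2.6]
grip_width: 0.0134
gripper_force: 49.1
```

```bash
python3 -m jog '[[0,0,0,0,0,0.002,0],[0,0,0,0,0,0,0],[0,0,0,0,0,0,0]]'; python3 -m jog '[[0,0,0,0,0,0.002,0],[0,0,0,0,0,0,0],[0,0,0,0,0,0,0]]'
```

```text
time_s: 8.8
position: [0.5068, 0.2247, 0.2137]
tool_rot: [[-0.979, -0.203, 0.001], [-0.203, 0.979, 0.0], [-0.001, 0.0, -1.0]]
ft_force: [-1.1, -0.4, 2.7]
grip_width: 0.013
gripper_force: 49.8
time_s: 9.18
position: [0.507, 0.2247, 0.2132]
tool_rot: [[-0.979, -0.203, 0.003], [-0.203, 0.979, 0.001], [-0.003, -0.0, -1.0]]
ft_force: [-2.8, -1.4, 13.2]
grip_width: 0.0134
gripper_force: 51.5
```

```bash
python3 -m jog '[[0,0,0,0,0,-0.0015,0],[0,0,0,0,0,-0.0005,0],[0,0,0,0,0,0,30],[0,0,0,0,0,0,45],[0,0,0,0,0,0,50],[0,0,0,0,0,0,50],[0,0,0,0,0,-0.01,50],[0,0,0,0,0,-0.03,50],[0,0,0,0,0,-0.04,50],[0,0,0,0,0,0,50]]'
python3 - <<'E'
from h import *
go(.5394,-.2725,.20)
S=grab('scene');T=grab('top')
big=np.hstack([cv2.resize(S['pixels'][110:330,370:530],(400,550)),cv2.resize(T['pixels'][200:380,80:211],(400,550))])
cv2.imwrite('pics/m4.png',cv2.cvtColor(big,4))
E
```

```text
time_s: 10.42
position: [0.5075, 0.2249, 0.297]
tool_rot: [[-0.979, -0.203, 0.007], [-0.203, 0.979, 0.001], [-0.007, -0.0, -1.0]]
ft_force: [-0.8, -0.5, -0.0]
grip_width: 0.0426
gripper_force: 0.0
t 10.43 pos [0.5075 0.2249 0.297 ] phi 11.71 q [ 12.  20.  66.  -0.  93. -90.] w 0.0426 ft [-0.8 -0.5 -0. ] zaxis [ 0.007  0.001 -1.   ]
shift [ 0.0704 -0.4935  0.0965]
```

View pics/m4.png

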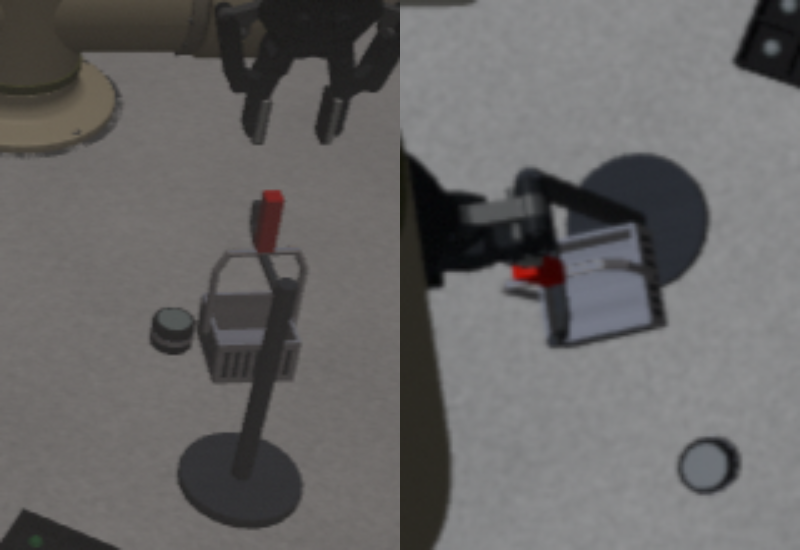

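The basket hangs level on the hook, released. Now to the gauge: turn the tool to close across its thickness.

```bash
python3 -m jog '[[0,0,0.185,0,0,0,60],[0,0,0.185,0,0,0,60],[0,0,0.185,0,0,0,60],[0,0,0.185,0,0,0,60],[0,0,0.185,0,0,0,60],[0,0,0.185,0,0,0,60],[0,0,0.185,0,0,0,60],[0,0,0.183,0,0,0,60]]' >/dev/null; python3 -m jog '[[0,0,0,-0.054,-0.0127,0,60],[0,0,0,-0.054,-0.0127,0,60],[0,0,0,-0.054,-0.0127,0,60],[0,0,0,-0.054,-0.0127,0,60],[0,0,0,-0.054,-0.0127,0,60],[0,0,0,-0.054,-0.0127,0,60],[0,0,0,-0.054,-0.0127,0,60],[0,0,0,-0.054,-0.0127,0,60],[0,0,0,-0.053,-0.0127,0,60],[0,0,0,0,0,0,60]]' | head -1;  python3 -c "from h import *; go(.5395,-.2725,.0915)"
```

```text
time_s: 12.78
t 12.78 pos [ 0.5386 -0.2758  0.2909] phi -73.23 q [-38.  26.  58.  -0.  96. -55.] w 0.0513 ft [-0.6 -0.4 -0.4] zaxis [-0.003  0.002 -1.   ]
shift [0.0023 0.0022 0.1994]
```

```bash
python3 -m jog '[[0,0,0,0.002,0.002,0.04,60],[0,0,0,0,0,0.04,60],[0,0,0,0,0,0.04,60],[0,0,0,0,0,0.03,60],[0,0,0,0,0,0.01,60],[0,0,0,0,0,0,60],[0,0,0,0,0,0,60]]' | head -2;  python3 - <<'E'
from h import *
go(.5395,-.2725,.0955)
S=grab('scene');T=grab('top')
big=np.hstack([cv2.resize(S['pixels'][170:290,170:280],(440,480)),cv2.resize(T['pixels'][220:310,350:440],(360,360))[:].repeat(1,0) if 0 else cv2.resize(T['pixels'][225:315,360:420],(320,480))])
cv2.imwrite('pics/m5.png',cv2.cvtColor(big,4))
E
```

```text
time_s: 13.65
position: [0.5411, -0.2702, 0.1346]
t 13.65 pos [ 0.5411 -0.2702  0.1346] phi -72.97 q [-38.  32.  74.   0.  74. -55.] w 0.0513 ft [-0.2 -0.3  0.9] zaxis [ 0.002 -0.001 -1.   ]
shift [-0.0017 -0.0023  0.0391]
```

View pics/m5.png

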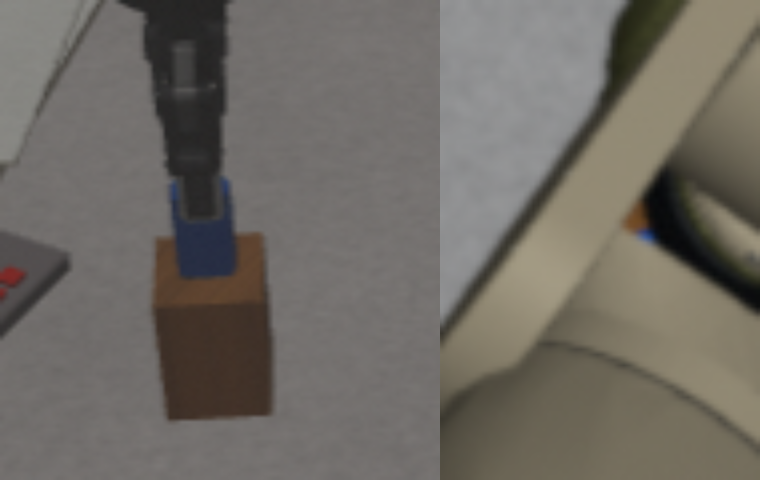

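The fingers straddle the blue handle (about (203,215) in the left crop), well centred. Lower, correct and grip.

```bash
python3 -m jog '[[0,0,0,-0.0015,-0.002,0.02,60],[0,0,0,0,0,0.019,60],[0,0,0,0,0,0,60],[0,0,0,0,0,0,25],[0,0,0,0,0,0,10],[0,0,0,0,0,0,10],[0,0,0,0,0,0,0],[0,0,0,0,0,0,0],[0,0,0,0,0,0,0],[0,0,0,0,0,0,0]]' 60; python3 -c "from h import *; go(.5395,-.2725,.0955)"
```

```text
time_s: 15.0
position: [0.5395, -0.2724, 0.0954]
tool_rot: [[-0.293, 0.956, 0.001], [0.956, 0.293, -0.001], [-0.002, 0.001, -1.0]]
ft_force: [-1.1, 0.5, 6.4]
grip_width: 0.0155
gripper_force: 59.3
t 15.0 pos [ 0.5395 -0.2724  0.0954] phi -72.98 q [-38.  34.  77.  -0.  69. -55.] w 0.0155 ft [-1.1  0.5  6.4] zaxis [ 0.001 -0.001 -1.   ]
shift [-0.0001 -0.0001 -0.0001]
```

```bash
python3 -m jog '[[0,0,0,0,0,-0.01,0],[0,0,0,0,0,-0.02,0],[0,0,0,0,0,-0.03,0],[0,0,0,0,0,-0.03,0],[0,0,0,0,0,-0.03,0],[0,0,0,0,0,0,0],[0,0,0,0,0,0,0]]' | tail -5; python3 -m jog '[[0,0,0.18,0,0,0,0],[0,0,0,0.02,0,0,0],[0,0,0,0.04,-0.004,0,0],[0,0,0,0.04,-0.004,0,0],[0,0,0,0.04,-0.004,0,0],[0,0,0,0.04,-0.004,0,0],[0,0,0,0.03,-0.003,0,0],[0,0,0,0.012,-0.001,0,0],[0,0,0,0,0,0,0],[0,0,0,0,0,0,0]]'|tail -5
python3 - <<'E'
from h import *
go(.494,-.054,.19)
S=grab('scene');np.save('s6.npy',S,allow_pickle=True)
cv2.imwrite('pics/m6.png',cv2.cvtColor(cv2.resize(S['pixels'][150:300,270:380],(440,600)),4))
E
```

```text
position: [0.5388, -0.2717, 0.2133]
tool_rot: [[-0.293, 0.956, -0.001], [0.956, 0.293, 0.001], [0.002, -0.001, -1.0]]
ft_force: [0.4, -0.9, -1.4]
grip_width: 0.0154
gripper_force: 58.7
position: [0.4936, -0.0546, 0.2141]
tool_rot: [[-0.117, 0.993, -0.0], [0.993, 0.117, -0.0], [-0.0, -0.0, -1.0]]
ft_force: [0.4, -0.2, -1.2]
grip_width: 0.0155
gripper_force: 58.7
t 17.12 pos [ 0.4936 -0.0546  0.2141] phi -83.3 q [-20.  17.  84.  -0.  78. -27.] w 0.0155 ft [ 0.4 -0.2 -1.2] zaxis [-0. -0. -1.]
shift [0.0006 0.0005 0.0241]
```

View pics/m6.png

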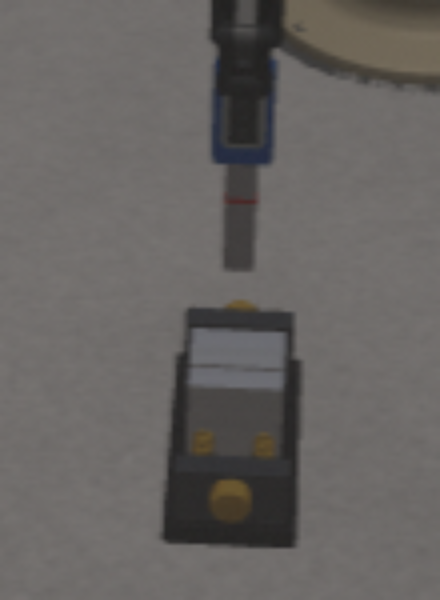

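The gauge hangs upright over the clamp, red line at (240,200), tip (238,270); jaw-top outer edges at rows ~328 and ~388, slot line at row ~367. I measure the slot centre and the tip in this same view.

```bash
python3 - <<'E'
from h import *
S=np.load('s6.npy',allow_pickle=True).item(); g=cv2.cvtColor(S['pixels'],7).astype(float)
f=lambda x,y:(270+(x+.5)/4-.5,150+(y+.5)/4-.5)
for x in(322,326,330,334,338): print(x,[int(v) for v in g[228:252,x]])
print('tip rows 200-222 at 328..331',[int(v) for v in g[203:223,328:332].mean(1)], 'cols row 214',[int(v) for v in g[212:216,320:340].mean(0)])
for n,q,z in(('out-',(238,328),.07),('out+',(238,388),.07),('L',(191,360),.07),('R',(286,360),.07),('slot L',(192,365),.063),('slot R',(284,369),.063),('tip',(239,271),.1287)): print(n,onz(S,*f(*q),z))
u=np.array([.9934,.115,0]);v=np.array([-.115,.9934,0]);c=np.array([.494,-.054,.07])
print('pred out-,out+,edgeL,R',proj(S,[c-u*.02375,c+u*.02375,c-v*.025,c+v*.025]),'tip pred',proj(S,[.4936,-.0546,.1287]))
E
```

```text
322 [52, 53, 53, 42, 89, 108, 110, 110, 109, 106, 107, 111, 109, 81, 107, 107, 110, 108, 100, 73, 71, 71, 71, 70]
326 [52, 53, 53, 44, 89, 107, 109, 110, 109, 107, 107, 111, 108, 89, 97, 107, 109, 110, 104, 71, 71, 71, 71, 71]
330 [54, 53, 53, 46, 72, 108, 108, 110, 109, 106, 108, 109, 109, 99, 96, 107, 110, 110, 111, 72, 71, 71, 71, 70]
334 [53, 51, 53, 50, 55, 107, 108, 110, 108, 107, 107, 109, 108, 102, 88, 107, 109, 110, 110, 81, 71, 70, 71, 72]
338 [51, 52, 51, 52, 53, 108, 108, 108, 109, 107, 107, 109, 108, 108, 80, 107, 108, 109, 109, 90, 72, 72, 70, 70]
tip rows 200-222 at 328..331 [63, 63, 63, 64, 63, 62, 63, 63, 63, 63, 63, 63, 63, 62, 74, 110, 110, 109, 109, 109] cols row 214 [112, 112, 112, 112, 111, 97, 62, 62, 63, 63, 63, 63, 63, 84, 111, 112, 112, 111, 110, 109]
out- [ 0.4705796  -0.05564174  0.07      ]
out+ [ 0.51893616 -0.04809501  0.07      ]
L [ 0.5013877  -0.07580512  0.07      ]
R [ 0.49195661 -0.02677824  0.07      ]
slot L [ 0.49713244 -0.07587642  0.063     ]
slot R [ 0.49118025 -0.02765417  0.063     ]
tip [ 0.49612021 -0.05289699  0.1287    ]
pred out-,out+,edgeL,R [[328.63322333 231.5130348 ]
 [327.71334038 246.02019861]
 [316.31881376 238.09093336]
 [340.05614662 239.23590927]] tip pred [[328.7412928  216.52935417]]
```

```bash
python3 -m jog '[[0,0,0,0,0.0005,0.02,0],[0,0,0,0,0,0.02,0],[0,0,0,0,0,0.02,0],[0,0,0,0,0,0.01,0],[0,0,0,0,0,0,0],[0,0,0,0,0,0,0]]' | head -5; python3 -m jog '[[0,0,0,0,0,0.004,0],[0,0,0,0,0,0.004,0],[0,0,0,0,0,0,0],[0,0,0,0,0,0,0]]'|head -5;  python3 -c "from h import *; go(.494,-.054,.1094)"
```

```text
time_s: 17.92
position: [0.4943, -0.0541, 0.145]
tool_rot: [[-0.117, 0.993, 0.001], [0.993, 0.117, -0.0], [-0.001, 0.001, -1.0]]
ft_force: [0.0, 0.2, -0.7]
grip_width: 0.015
time_s: 18.42
position: [0.4939, -0.0538, 0.1364]
tool_rot: [[-0.117, 0.993, -0.0], [0.993, 0.117, -0.0], [0.0, -0.0, -1.0]]
ft_force: [-0.2, -0.5, -1.7]
grip_width: 0.0155
t 18.43 pos [ 0.4939 -0.0538  0.1364] phi -83.29 q [-20.  22.  91.  -0.  67. -27.] w 0.0155 ft [-0.2 -0.5 -1.7] zaxis [-0. -0. -1.]
shift [-0.0002  0.0001  0.027 ]
```

```bash
for i in 1 ; do python3 -m jog '[[0,0,0,0,0,0.003,0],[0,0,0,0,0,0.003,0],[0,0,0,0,0,0,0],[0,0,0,0,0,0,0]]'|head -5; done;  python3 -m jog '[[0,0,0,0,0,0.003,0],[0,0,0,0,0,0.003,0],[0,0,0,0,0,0,0],[0,0,0,0,0,0,0]]'|head -5
```

```text
time_s: 18.92
position: [0.494, -0.0539, 0.1302]
tool_rot: [[-0.117, 0.993, 0.0], [0.993, 0.117, 0.0], [0.0, 0.0, -1.0]]
ft_force: [0.9, 0.7, -3.1]
grip_width: 0.015
time_s: 19.42
position: [0.4938, -0.0539, 0.1242]
tool_rot: [[-0.117, 0.993, -0.0], [0.993, 0.117, -0.0], [-0.0, -0.0, -1.0]]
ft_force: [1.3, -1.2, -0.6]
grip_width: 0.0152
```

```bash
python3 -m jog '[[0,0,0,0,0,0.003,0],[0,0,0,0,0,0.002,0],[0,0,0,0,0,0,0],[0,0,0,0,0,0,0]]'|head -5;  python3 -m jog '[[0,0,0,0,0,0.003,0],[0,0,0,0,0,0.002,0],[0,0,0,0,0,0,0],[0,0,0,0,0,0,0]]'|head -5; python3 -m jog '[[0,0,0,0,0,0,0],[0,0,0,0,0,0,0]]'|head -5
```

```text
time_s: 19.92
position: [0.4938, -0.0538, 0.1192]
tool_rot: [[-0.117, 0.993, -0.0], [0.993, 0.117, 0.0], [0.0, -0.0, -1.0]]
ft_force: [0.3, -0.2, 0.2]
grip_width: 0.0156
time_s: 20.42
position: [0.4938, -0.0539, 0.1141]
tool_rot: [[-0.117, 0.993, -0.0], [0.993, 0.117, 0.0], [0.0, -0.0, -1.0]]
ft_force: [1.4, -0.1, 1.1]
grip_width: 0.0154
time_s: 20.68
position: [0.4938, -0.0539, 0.1142]
tool_rot: [[-0.117, 0.993, -0.0], [0.993, 0.117, 0.0], [0.0, -0.0, -1.0]]
ft_force: [0.6, 0.3, -1.0]
grip_width: 0.0158
```

```bash
python3 -m jog '[[0,0,0,0,0,0.003,0],[0,0,0,0,0,0.003,0],[0,0,0,0,0,0,0],[0,0,0,0,0,0,0]]'|head -5
python3 - <<'E'
from h import *
F=[]
go(.494,-.054,.1094)
S=grab('scene'); g=cv2.cvtColor(S['pixels'],7).astype(float)
for x in(320,322,326,330,334,338): print(x,[int(v) for v in g[228:252,x]])
for i in range(6): grab('top'); F.append(observe()['ft_force'])
print(np.mean(F,0),np.std(F,0))
cv2.imwrite('pics/m7.png',cv2.cvtColor(cv2.resize(S['pixels'][180:280,280:380],(600,600),interpolation=2),4))
E
```

```text
time_s: 21.18
position: [0.4938, -0.0538, 0.1081]
tool_rot: [[-0.117, 0.993, -0.0], [0.993, 0.117, 0.0], [0.0, -0.0, -1.0]]
ft_force: [1.5, -0.3, 0.5]
grip_width: 0.0154
t 21.18 pos [ 0.4938 -0.0538  0.1081] phi -83.3 q [-20.  24.  94.  -0.  62. -27.] w 0.0154 ft [ 1.5 -0.3  0.5] zaxis [-0.  0. -1.]
shift [-0.0002  0.0002 -0.0013]
320 [52, 53, 53, 70, 107, 109, 111, 110, 108, 107, 110, 110, 99, 71, 97, 107, 109, 110, 110, 73, 73, 71, 71, 71]
322 [45, 45, 48, 51, 93, 108, 110, 110, 107, 107, 109, 110, 99, 71, 98, 108, 109, 110, 109, 72, 71, 71, 72, 72]
326 [46, 59, 46, 47, 46, 62, 65, 63, 63, 64, 63, 62, 54, 54, 84, 108, 108, 110, 111, 81, 72, 70, 70, 71]
330 [39, 61, 45, 45, 45, 63, 63, 64, 63, 64, 63, 63, 58, 51, 74, 107, 107, 110, 109, 84, 71, 72, 69, 71]
334 [59, 51, 45, 46, 47, 87, 109, 109, 109, 106, 107, 110, 109, 82, 77, 107, 107, 110, 109, 90, 71, 70, 70, 71]
338 [52, 51, 51, 51, 82, 108, 109, 110, 108, 106, 107, 109, 108, 88, 71, 108, 108, 110, 108, 99, 72, 70, 70, 71]
[ 1.26723786 -0.7553226  -1.64485125] [0.35049385 0.46665268 0.50736954]
```

View pics/m7.png

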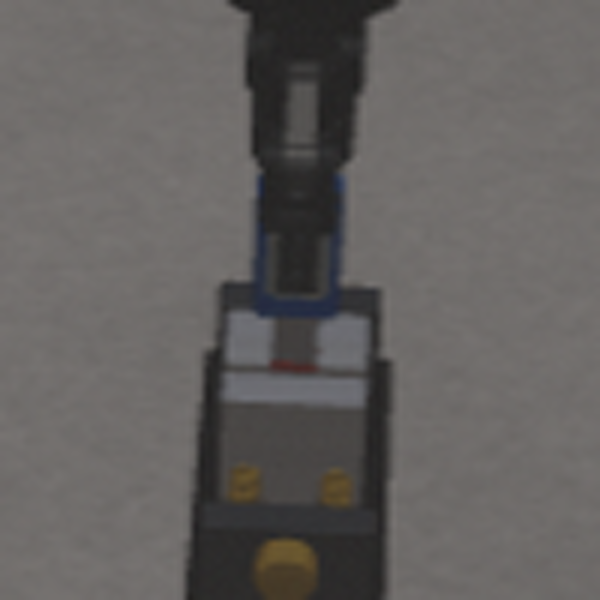

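The blade is square in the slot with the red line at the jaw tops ((293,366)). Edge shifts put the near jaw at about 1.7 mm and the far jaw at about 0.9 mm, and the +1.3 N x force agrees. A 0.3 mm nudge centres it, then I settle and check the basket.

```bash
python3 -m jog '[[0,0,0,0,0.0004,0,0],[0,0,0,0,0,0,0],[0,0,0,0,0,0,0],[0,0,0,0,0,0,0],[0,0,0,0,0,0,0],[0,0,0,0,0,0,0]]'
python3 - <<'E'
from h import *
S=grab('scene'); g=cv2.cvtColor(S['pixels'],7).astype(float)
for x in(334,338): print(x,[int(v) for v in g[228:252,x]])
F=[]
for i in range(6): grab('top'); F.append(observe()['ft_force'])
print(np.mean(F,0))
cv2.imwrite('pics/m8.png',cv2.cvtColor(cv2.resize(S['pixels'][110:330,290:530],(600,550)),4))
E
```

```text
time_s: 22.28
position: [0.4941, -0.0538, 0.1082]
tool_rot: [[-0.117, 0.993, -0.0], [0.993, 0.117, 0.0], [0.0, -0.0, -1.0]]
ft_force: [-0.2, -1.3, -5.2]
grip_width: 0.0153
gripper_force: 58.4
334 [59, 51, 47, 45, 46, 88, 109, 110, 109, 106, 108, 110, 109, 89, 71, 106, 107, 110, 109, 100, 71, 71, 71, 70]
338 [52, 51, 51, 51, 71, 107, 109, 109, 110, 107, 109, 109, 108, 100, 70, 98, 108, 109, 110, 99, 71, 72, 70, 71]
[-0.17862965 -1.2609157  -5.5097095 ]
```

View pics/m8.png

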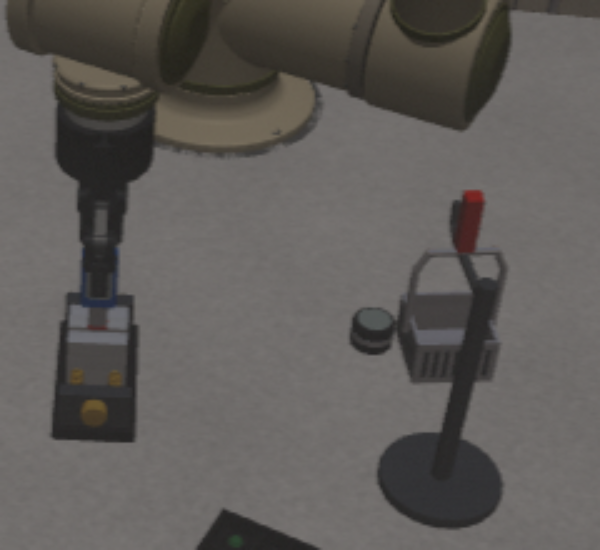

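The gauge is upright in the clamp, with the jaws now centred (x force about 0), and the basket hangs still on the hook. Handing in.

```bash
python3 -c "from rig import job; print(job.close_job())"
```

```text
the job is handed in; nothing more can be done
None
```

The job is handed in at about 23 s, verdict not shown: the basket hangs released on the hook, and the gauge is held still and upright between the jaws with its red line at the jaw tops and each jaw pushed out an estimated 1 to 2 mm.

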